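# Load the laminating press and pump it up

### The job

Pull out the press's loading drawer, lay every glued-up handle blank that is on the bench flat in it in one layer, and push the drawer fully shut. Then pump the press's hand lever through three full strokes, down to the bottom and all the way back up each time. Never pump while the drawer is open, and leave the sanding block, offcut, gouges and mallet where they are.

Things in the scene. Friction and masses are not known exactly. Their poses are not given: they have to be found in the camera images.
- blank0: glued-up handle blank, a bar of three wood layers (dark, light, dark) with a pale stripe along its top, 110 x 30 x 28 mm, about 70 g; origin at its centre, x along its length, z up when it lies as it starts (origin 14 mm above the bench). It may be absent (None)
- blank1: glued-up handle blank, a bar of three wood layers (dark, light, dark) with a pale stripe along its top, 110 x 30 x 28 mm, about 70 g; origin at its centre, x along its length, z up when it lies as it starts (origin 14 mm above the bench). It may be absent (None)
- blank2: glued-up handle blank, a bar of three wood layers (dark, light, dark) with a pale stripe along its top, 110 x 30 x 28 mm, about 70 g; origin at its centre, x along its length, z up when it lies as it starts (origin 14 mm above the bench). It may be absent (None)
- blank3: glued-up handle blank, a bar of three wood layers (dark, light, dark) with a pale stripe along its top, 110 x 30 x 28 mm, about 70 g; origin at its centre, x along its length, z up when it lies as it starts (origin 14 mm above the bench). It may be absent (None)
- press: laminating press, fixed: low grey cabinet 280 (x) x 320 (y) x 100 mm high, blue drawer front facing the robot; a head and cylinder stand on its rear half (x > 0), to 215 mm. Origin under the cabinet's middle, on the bench; its -x points to the robot, the way the drawer opens. The red hand pump is fixed at its -y side; the lever's hinge is at (-110, -255, 130) mm in this frame
- press_drawer0 (a joint): the drawer's slide, m: 0 shut, 0.197 fully out; slides easily (a few N)
- press_drawer0_handle (a point): middle of the drawer's steel bar handle: a round bar 11 mm thick and 120 mm long, level along the press's y, 62 mm above the bench, its centre 35 mm in front of the drawer front (15 mm thick, top edge 89 mm above the bench), with 29 mm of free gap behind the bar; it has a foot near each end
- tray_floor (a point): centre of the drawer's inner floor (moves with the drawer; axes as the press), 22 mm above the bench. Inside the drawer measures 235 mm (x) x 278 mm (y) with sides 56 mm high over the floor; the handle is 173 mm before it in -x
- pump_lever (a joint): the pump lever's hinge, rad: 0 fully up (its spring holds it there), 0.65 at the bottom stop; pushing it down takes about 5 to 13 N at the grip
- lever_grip (a point): centre of the lever's black T-grip, a round bar 24 mm thick and about 94 mm long along the press's y. 200 mm from the hinge; about 199 mm above the bench when up (lever rising 0.35 rad towards the robot) and 71 mm at the bottom
- sanding_block: cork sanding block 90 x 50 x 28 mm; a bystander, leave alone; origin at the underside
- offcut: plain pale plywood offcut 80 x 45 x 20 mm; a bystander, leave alone; origin at the underside
- gouge_a: carving gouge 240 mm long, wooden handle; a bystander, leave alone; origin at the underside
- gouge_b: carving gouge 240 mm long, wooden handle; a bystander, leave alone; origin at the underside
- mallet: mallet, white head 64 mm thick, black handle; a bystander, leave alone; origin at the underside

How it is judged:
On the way, in this order (a step that is already met when the one before it is completed fails the run):
1. the drawer is pulled out at least 150 mm (value of joint press_drawer0 above 0.15 m), for 0.2 s.
2. with the drawer out at least 120 mm, every blank lies flat on the drawer's floor, in one layer, let go and at rest (x of blank0 in the frame of tray_floor between -0.112 and 0.112 m and y of blank0 in the frame of tray_floor between -0.135 and 0.135 m and z of blank0 in the frame of tray_floor between 0.005 and 0.03 m and angle between blank0's own x axis and vertical between 1.42 and 1.72 rad and linear speed of each of blank0, blank1, blank2, blank3 below 0.05 m/s and x of blank1 in the frame of tray_floor between -0.112 and 0.112 m and y of blank1 in the frame of tray_floor between -0.135 and 0.135 m and z of blank1 in the frame of tray_floor between 0.005 and 0.03 m and angle between blank1's own x axis and vertical between 1.42 and 1.72 rad and x of blank2 in the frame of tray_floor between -0.112 and 0.112 m and y of blank2 in the frame of tray_floor between -0.135 and 0.135 m and z of blank2 in the frame of tray_floor between 0.005 and 0.03 m and angle between blank2's own x axis and vertical between 1.42 and 1.72 rad and x of blank3 in the frame of tray_floor between -0.112 and 0.112 m and y of blank3 in the frame of tray_floor between -0.135 and 0.135 m and z of blank3 in the frame of tray_floor between 0.005 and 0.03 m and angle between blank3's own x axis and vertical between 1.42 and 1.72 rad and value of joint press_drawer0 above 0.12 m and contact force between the fingers and blank0 below 0.2 N and contact force between the fingers and blank1 below 0.2 N and contact force between the fingers and blank2 below 0.2 N and contact force between the fingers and blank3 below 0.2 N), for 0.3 s.
3. the drawer is pushed fully shut, to within 6 mm, with the lever still up (x of blank0 in the frame of tray_floor between -0.112 and 0.112 m and y of blank0 in the frame of tray_floor between -0.135 and 0.135 m and z of blank0 in the frame of tray_floor between 0.005 and 0.03 m and angle between blank0's own x axis and vertical between 1.42 and 1.72 rad and linear speed of each of blank0, blank1, blank2, blank3 below 0.05 m/s and x of blank1 in the frame of tray_floor between -0.112 and 0.112 m and y of blank1 in the frame of tray_floor between -0.135 and 0.135 m and z of blank1 in the frame of tray_floor between 0.005 and 0.03 m and angle between blank1's own x axis and vertical between 1.42 and 1.72 rad and x of blank2 in the frame of tray_floor between -0.112 and 0.112 m and y of blank2 in the frame of tray_floor between -0.135 and 0.135 m and z of blank2 in the frame of tray_floor between 0.005 and 0.03 m and angle between blank2's own x axis and vertical between 1.42 and 1.72 rad and x of blank3 in the frame of tray_floor between -0.112 and 0.112 m and y of blank3 in the frame of tray_floor between -0.135 and 0.135 m and z of blank3 in the frame of tray_floor between 0.005 and 0.03 m and angle between blank3's own x axis and vertical between 1.42 and 1.72 rad and value of joint press_drawer0 below 0.006 m and value of joint pump_lever below 0.08 rad), for 0.3 s.
4. the lever is pushed down to the bottom of its first stroke (past 0.55 rad) (value of joint pump_lever above 0.55 rad), for 0.1 s.
5. the lever is back up after the first stroke (below 0.08 rad) (value of joint pump_lever below 0.08 rad), for 0.1 s.
6. the lever is pushed down to the bottom of its second stroke (past 0.55 rad) (value of joint pump_lever above 0.55 rad), for 0.1 s.
7. the lever is back up after the second stroke (below 0.08 rad) (value of joint pump_lever below 0.08 rad), for 0.1 s.
8. the lever is pushed down to the bottom of its third stroke (past 0.55 rad) (value of joint pump_lever above 0.55 rad), for 0.1 s.
9. the lever is back up after the third stroke (below 0.08 rad) (value of joint pump_lever below 0.08 rad), for 0.1 s.
At the end, for the whole second after the job is handed in: Every blank that is present lies flat (within 8 degrees) and at rest on the drawer's floor in one layer, its centre at least 5 mm inside the drawer's walls; the drawer is shut to within 6 mm; the lever is up (below 0.08 rad) (all of step 3); the robot touches nothing.
It fails at once if the lever is pushed past 0.3 rad while the drawer is more than 20 mm open (value of joint pump_lever above 0.3 rad and value of joint press_drawer0 above 0.02 m).
It fails at once if a bystander (sanding block, offcut, gouge or mallet) is shifted more than 40 mm (distance of any of sanding_block, offcut, gouge_a, gouge_b, mallet from where it was at the start of the episode above 0.04 m).
Of blank0, blank1, blank2, blank3 only 2 to 4 are there at a start; the rules pass over those that are not, and their reading is None.
At some moment in a run one of blank0, blank1, blank2, blank3 may be knocked a few centimetres aside while the robot is not near it.
Once in a run the grip may slacken for a moment while it holds something.
It also fails if it takes over 210 s, if anything falls off the work surface, if the arm or the gripper's body presses on something with over 40 N, if the wrist force passes 120 N, or if a joint passes its speed limit or range.

### The arm

A 7-joint arm with a two-finger parallel gripper is mounted at the origin on the work surface. World frame = base frame: x ahead of the robot, y to its left, z up, the work surface at z = 0. Lengths are in m, angles in rad, forces in N, time in s.
With the tool pointing down it reaches from about 0.425 to 0.825 m from the base axis. Payload 3.6 kg.
Tool frame: the origin (TCP) lies at the very end of the fingers, on their centre line; the grasp point (between the pads) lies 19 mm behind it (r.hold_point_z is the z of the grasp point in the tool frame, in m); z points along the fingers, y is the line along which they close (so a half turn about z gives the same grasp; the last joint's range is limited). The gripper opens to 93 mm and grips with 3 to 60 N. Pads are 15 mm wide; open, the fingers measure 128 mm over their backs; the gripper's body (75 mm by 188 mm) begins 65 mm behind the grasp point.
Start: joints at [-1.347, 0.615, -0.013, 1.423, 0.008, 1.103, -0.04], TCP at [0.161, 0.63, 0.219] pointing down, gripper open.
Joint ranges: [-3.12, 3.12], [-0.3, 2.06], [-1.34, 1.32], [0.26, 2.42], [-1.36, 4.5], [0.01, 1.98], [-2.84, 2.84]. Speed limits (rad/s): [2.79, 2.79, 3.14, 3.14, 3.14, 3.14, 3.14].

### API

Orientations are given as [roll, pitch, yaw] about the fixed x, y, z axes, in that order (R = Rz(yaw) Ry(pitch) Rx(roll)).
In Python, from station import r, eyes gives the robot as it stands.
- The arm moves only by the shell command python3 -m pendant 'ROWS' [OPENING] [FORCE]. ROWS is JSON, a list of rows, each an object with "offset": the shift along the tool's x, y, z in mm, a list of three; "twist": the turn about the tool's z in rad. A call has 1 to 12 rows; each row is the pose to reach, as a shift and turn from the pose commanded when the call began, along the tool's axes at that moment; what a row does not reach only later rows make up. A row lasts 1/8 s, in which the tool goes at most 62.5 mm and 10.7 degrees, less where a joint would pass 70% of its speed; a pose out of reach is approached as far as the arm can. A call with a gripper value outside its range is refused whole. OPENING is the opening, from 0 (shut) to 1 (fully open), set as the call begins (- or left out, the last holds). The fingers move at their own pace and stop on an object; FORCE is the grip in N (left out, the last holds). Time passes only in rows, so rows that repeat a pose let the fingers close. It gives the time, the measured TCP pose, the force, the opening and the grip force at its end, in the units of the state.
- r.read_state(): the state, without advancing time (a new reading comes with each control period).
- eyes.snapshot(name): name is "side" or "top"; returns a dict with "color" (480x640x3 uint8, red, green, blue), "range_z" (480x640 float32, m along the optical axis (not along the pixel's ray), 0 where there is no reading), "K" (3x3 intrinsics, pixels), "origin" and "orientation" of the camera in the world. Camera axes: x right, y up, looking along -z (the intrinsics and any distortion apply to the point x, -y, -z); pixel columns grow to the right and rows downward; lengths in m; the calibration is good to about 2 mm. A picture is of the moment at which its call begins.
- r.sign_off(): hands the job in; it is judged then, once.
The state is a dict: "t": time; "joints": joint angles; "dq": joint speeds; "joint_efforts": joint torques, N m; "position": TCP position; "orientation": TCP orientation; "force": force on the tool from outside, world axes, zero at the start; "moment": the same for the moment, N m; "opening": finger opening in m; "grip_force": force on a finger pad.
Only numpy, scipy, OpenCV 4.12 (cv2) and the standard library are available. Lean on these libraries where they do the work, as an engineer would, in place of code of your own. Each camera call takes 0.05 s, during which the arm holds its last target. There are 200 camera calls.

## Working session

There is one attempt and no reset: what is moved stays moved. The work goes in short steps, Python scripts to look and compute and a shell command to move; the robot and the scene stay as the last step left them, time stands still between calls to the robot, and variables do not carry over. Pictures are saved under pics/ and viewed, at most 14 in all, crops included, and the job is handed in when it is done.

```bash
ls; mkdir -p pics; cat > h.py <<'E'
import numpy as np, cv2
from station import r, eyes
def snap(n):
    s=eyes.snapshot(n); return s
def cloud(s):
    K=np.array(s["K"]);z=s["range_z"].astype(float);v,u=np.mgrid[:480,:640]
    x=(u-K[0,2])/K[0,0]*z; y=(v-K[1,2])/K[1,1]*z
    o=np.array(s["orientation"])
    if o.shape!=(3,3):
        from scipy.spatial.transform import Rotation as Ro
        o=Ro.from_euler('xyz',o).as_matrix() if o.size==3 else Ro.from_quat(o).as_matrix()
    P=np.stack([x,-y,-z],-1)@o.T+np.array(s["origin"]); P[z==0]=np.nan
    return P
def save(s,name,crop=None,scale=1):
    im=s["color"][...,::-1]
    if crop: im=im[crop[1]:crop[3],crop[0]:crop[2]]
    cv2.imwrite("pics/"+name,cv2.resize(im,None,fx=scale,fy=scale))
E
python3 - <<'E'
from h import *
for n in("top","side"):
    s=snap(n); save(s,n+"0.png"); print(n,s["K"],s["origin"],s["orientation"],[k for k in s])
    np.savez(f"/tmp/{n}0.npz",P=cloud(s),c=s["color"])
print(r.read_state())
E
```

```text
pics
top [[528.10382062   0.         319.15744347]
 [  0.         528.10382062 237.29598996]
 [  0.           0.           1.        ]] [ 0.33199175 -0.07460828  1.61954943] [ 0.13336552 -0.00738969 -1.5412108 ] ['color', 'range_z', 'K', 'origin', 'orientation']
side [[445.99346163   0.         317.95315282]
 [  0.         445.99346163 237.97947056]
 [  0.           0.           1.        ]] [ 0.41102936 -0.84895774  0.84072087] [ 0.81852345  0.02078901 -0.17370832] ['color', 'range_z', 'K', 'origin', 'orientation']
{'t': 0.1, 'joints': array([-1.34650408,  0.6157914 , -0.01261231,  1.42474185,  0.0081239 ,
        1.10340398, -0.04039979]), 'dq': array([-0.00074303, -0.00101192,  0.00038592, -0.00295072, -0.00125155,
       -0.00059396, -0.00080152]), 'joint_efforts': array([ 1.06110539e-03, -4.60041153e+01,  2.09938232e-01, -1.66245496e+01,
       -6.11840235e-02,  1.69153843e-02,  1.01361895e-04]), 'position': array([0.16113149, 0.62897184, 0.21761617]), 'orientation': array([-3.13929927e+00,  5.20205036e-05,  2.89087354e+00]), 'force': array([ 0.4701634 , -0.92251889,  0.17516245]), 'moment': array([ 0.01412009, -0.01312719,  0.00775334]), 'grip_force': 0.0, 'opening': 0.0930847157186912}
```

View pics/top0.png

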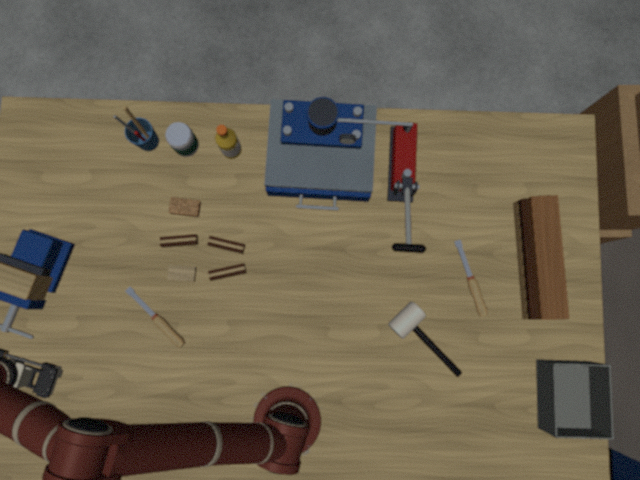

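View pics/side0.png

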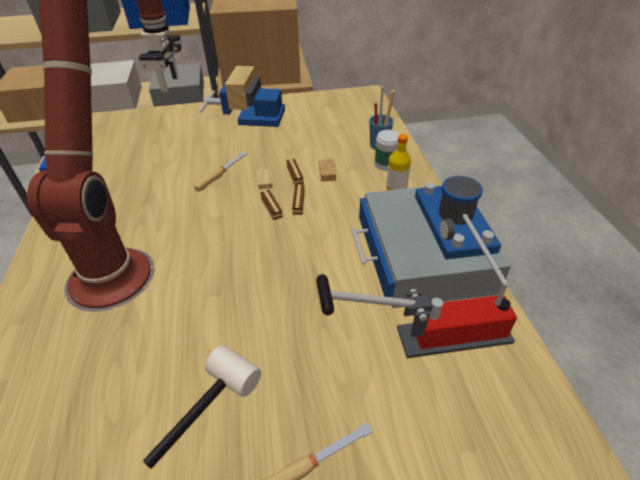

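The top view shows three blanks at (179,240), (226,243) and (227,271). The cork block is at (184,206) and the offcut at (182,273). The drawer handle is at (318,203) and the lever grip at (408,248). Both views show three blanks and no fourth.

```bash
cat >> h.py <<'E'
def blanks(s,box=None,zr=(0.012,0.05)):
    """dark wood blobs -> list of (centre xyz, yaw, len, wid) using depth points above plane"""
    P=cloud(s); c=cv2.cvtColor(s["color"],cv2.COLOR_RGB2HSV).astype(int)
    m=(P[...,2]>zr[0])&(P[...,2]<zr[1])
    if box is not None: m&=(P[...,0]>box[0])&(P[...,0]<box[1])&(P[...,1]>box[2])&(P[...,1]<box[3])
    n,l,st,_=cv2.connectedComponentsWithStats(m.astype(np.uint8),connectivity=4)
    out=[]
    for i in range(1,n):
        if st[i,4]<60: continue
        p=P[l==i]; (cx,cy),(w,h),a=cv2.minAreaRect((p[:,:2]*1000).astype(np.float32))
        if w<h: w,h,a=h,w,a+90
        out.append((round(cx/1000,4),round(cy/1000,4),round(float(np.median(p[:,2])),4),round(float(np.deg2rad((a+90)%180-90)),3),round(w),round(h),st[i,:2].tolist(),st[i,4],s["color"][l==i].mean(0).round().tolist()))
    return out
E
python3 - <<'E'
from h import *
s=snap("top"); P=cloud(s)
for b in blanks(s,(0.2,0.75,0.05,0.6)): print(b)
for q in [(270,195),(375,200),(300,206),(337,210),(318,204),(395,246),(408,248),(423,249),(268,186),(374,190),(320,192),(408,220),(407,180)]:
    print(q,P[q[1],q[0]].round(4))
t=snap("side"); Q=cloud(t)
for b in blanks(t,(0.2,0.75,0.05,0.6)): print(b)
hs=cv2.cvtColor(s["color"],cv2.COLOR_RGB2HSV)
# lever grip: black points z .15-.25
for S,X in((s,P),(t,Q)):
    c=S["color"].astype(int).sum(-1); m=(c<110)&(X[...,2]>.17)&(X[...,2]<.23)&(X[...,1]<-.2)&(X[...,1]>-.4)&(X[...,0]<.6)
    p=X[m]; print("grip",len(p),p.min(0),p.max(0),np.median(p,0))
    m=(X[...,2]>.045)&(X[...,2]<.075)&(X[...,1]<.1)&(X[...,1]>-.25)&(X[...,0]<.7)&(X[...,0]>.45)
    p=X[m]; print("handle",len(p)); n,l,st,_=cv2.connectedComponentsWithStats(m.astype(np.uint8))
    for i in range(1,n):
        if st[i,4]>15: p=X[l==i]; print(st[i],p.min(0).round(3),p.max(0).round(3),np.median(p,0).round(3),cv2.minAreaRect((p[:,:2]*1000).astype(np.float32)))
    m=(X[...,2]>.092)&(X[...,2]<.108)&(X[...,1]<.2)&(X[...,1]>-.25)&(X[...,0]>.5)
    n,l,st,_=cv2.connectedComponentsWithStats(m.astype(np.uint8)); i=1+st[1:,4].argmax(); p=X[l==i]; print("cab",cv2.minAreaRect((p[:,:2]*1000).astype(np.float32)),np.median(p[:,2]))
E
```

```text
(0.6283, 0.3362, 0.0282, 1.464, 92, 51, [169, 197], np.int32(503), [117.0, 95.0, 69.0])
(0.5241, 0.348, 0.0285, -1.467, 113, 32, [160, 234], np.int32(400), [86.0, 70.0, 51.0])
(0.516, 0.2024, 0.0279, 1.365, 111, 31, [207, 236], np.int32(378), [89.0, 72.0, 53.0])
(0.433, 0.1957, 0.0283, -1.326, 112, 31, [208, 263], np.int32(389), [88.0, 72.0, 53.0])
(0.4252, 0.3345, 0.0207, 1.542, 85, 46, [168, 265], np.int32(404), [129.0, 116.0, 91.0])
(0.2944, 0.4038, 0.0247, 0.814, 240, 31, [125, 287], np.int32(617), [119.0, 109.0, 91.0])
(270, 195) [0.6708 0.0742 0.0343]
(375, 200) [ 0.6723 -0.2511  0.0009]
(300, 206) [ 0.6329 -0.0199  0.0681]
(337, 210) [ 0.6249 -0.1309  0.0642]
(318, 204) [ 6.541e-01 -7.340e-02  4.000e-04]
(395, 246) [ 0.5039 -0.284   0.2104]
(408, 248) [ 0.4993 -0.3187  0.2122]
(423, 249) [ 0.4976 -0.3586  0.2145]
(268, 186) [0.6861 0.0761 0.0891]
(374, 190) [ 0.7049 -0.2478 -0.0026]
(320, 192) [ 0.6747 -0.0784  0.0803]
(408, 220) [ 0.58   -0.3226  0.1867]
(407, 180) [ 0.7044 -0.3269  0.1401]
(0.2967, 0.4048, 0.0221, 0.829, 245, 30, [193, 151], np.int32(410), [162.0, 140.0, 102
[... 643 characters left out ...]
.075] [ 0.663 -0.072  0.065] ((647.6248168945312, -71.63619995117188), (311.13134765625, 43.470848083496094), 88.57250213623047)
cab ((810.9154052734375, -77.00782775878906), (320.1786804199219, 276.45941162109375), 88.29151916503906) 0.10055376214108835
grip 284 [ 0.4908481  -0.36802555  0.1966295 ] [ 0.51093141 -0.284765    0.21384329] [ 0.50232411 -0.33602408  0.20850192]
handle 672
[351 202  54  94 671] [ 0.625 -0.234  0.045] [0.7   0.083 0.075] [ 0.665 -0.117  0.065] ((653.879150390625, -77.84552001953125), (65.8461685180664, 318.23345947265625), 4.832663536071777)
cab ((792.6039428710938, -75.64511108398438), (327.3138427734375, 225.346923828125), 88.79846954345703) 0.10053587504634676
```

```bash
cat >> h.py <<'E'
def go(x,y,z,yaw=None):
    from scipy.spatial.transform import Rotation as Ro
    st=r.read_state(); R=Ro.from_euler('xyz',st["orientation"]).as_matrix()
    d=R.T@(np.array([x,y,z])-st["position"])*1000
    tw=0
    if yaw is not None: tw=-((yaw-st["orientation"][2]+np.pi/2)%np.pi-np.pi/2)
    print("off",d.round(1).tolist(),"twist",round(float(tw),3),"rows",np.linalg.norm(d)/62.5,abs(tw)/.187)
E
python3 - <<'E'
from h import *
s=snap("top"); P=cloud(s); t=snap("side"); Q=cloud(t)
def line(p,nm):
    vx,vy,x0,y0=cv2.fitLine((p[:,:2]).astype(np.float32),cv2.DIST_HUBER,0,.005,.001).ravel()
    a=np.arctan2(vy,vx)%np.pi; print(nm,len(p),"yaw",round(a-np.pi/2,4),"mean",p.mean(0).round(4),"mid",((p.max(0)+p.min(0))/2).round(4))
for S,X in((s,P),(t,Q)):
    c=S["color"].astype(int).sum(-1)
    line(X[(c<130)&(X[...,2]>.17)&(X[...,2]<.23)&(X[...,1]<-.2)&(X[...,1]>-.4)&(X[...,0]<.53)],"grip")
    line(X[(X[...,2]>.05)&(X[...,2]<.075)&(X[...,1]<.1)&(X[...,1]>-.25)&(X[...,0]<.645)&(X[...,0]>.58)],"handle")
    m=(X[...,2]>.095)&(X[...,2]<.106)&(X[...,1]<.06)&(X[...,1]>-.22)&(X[...,0]>.6)&(X[...,0]<.8)
    # front edge of the cabinet top: per-y-bin minimum x
    p=X[m]; b=np.floor(p[:,1]/.01); e=np.array([p[b==k][p[b==k][:,0].argmin()] for k in np.unique(b)]); line(e,"cab front")
    B=(S["color"][...,2].astype(int)-S["color"][...,0]>40)&(X[...,2]>.08)&(X[...,2]<.094)&(X[...,0]<.72)&(X[...,0]>.6)&(X[...,1]<.1)&(X[...,1]>-.25)
    line(X[B],"front top")
go(.632,-.076,.13,np.pi/2-.035)
E
```

```text
grip 213 yaw -0.0288 mean [ 0.5009 -0.3204  0.2101] mid [ 0.501  -0.3208  0.21  ]
handle 165 yaw -0.0279 mean [ 0.6317 -0.0722  0.0669] mid [ 0.6343 -0.0722  0.0665]
cab front 28 yaw -0.0294 mean [ 0.6798 -0.0796  0.1002] mid [ 0.6761 -0.0755  0.1005]
front top 475 yaw -0.0309 mean [ 0.6733 -0.0719  0.0877] mid [ 0.6743 -0.0723  0.087 ]
grip 380 yaw -0.0256 mean [ 0.5008 -0.3318  0.2081] mid [ 0.5013 -0.3276  0.2045]
handle 186 yaw -0.0314 mean [ 0.6323 -0.0763  0.0665] mid [ 0.635  -0.0714  0.0659]
cab front 28 yaw -0.0329 mean [ 0.6817 -0.0795  0.0989] mid [ 0.6817 -0.0797  0.0994]
front top 579 yaw -0.0337 mean [ 0.6727 -0.0946  0.0873] mid [ 0.6754 -0.0751  0.0866]
off [-631.1, -566.5, 88.8] twist 1.355 rows 13.642579431220328 7.2463238505046785
```

```bash
python3 -m pendant '[{"offset":[-630,-563,80],"twist":1.35},{"offset":[-630,-563,80],"twist":1.35},{"offset":[-630,-563,80],"twist":1.35},{"offset":[-630,-563,80],"twist":1.35},{"offset":[-630,-563,80],"twist":1.35},{"offset":[-630,-563,80],"twist":1.35},{"offset":[-630,-563,80],"twist":1.35},{"offset":[-630,-563,80],"twist":1.35},{"offset":[-630,-563,80],"twist":1.35},{"offset":[-630,-563,80],"twist":1.35},{"offset":[-630,-563,80],"twist":1.35},{"offset":[-630,-563,80],"twist":1.35}]' 0.24; python3 -c "
from h import *
go(.6315,-.072,.043,1.542);print(r.read_state()['joints'])"
```

```text
t: 1.8
position: [0.5784, 0.0081, 0.1479]
orientation: [3.141, -0.001, 1.541]
force: [1.4, 0.6, 0.8]
opening: 0.0226
grip_force: 0.0
off [-78.6, 55.4, 104.9] twist -0.001 rows 2.2767095351475986 0.0032575217091480786
[-0.26660554  0.60038847  0.34248274  1.73219858 -0.25558616  0.8523894
  0.16030465]
```

```bash
python3 -m pendant '[{"offset":[-45,32,20],"twist":0},{"offset":[-78,55,20],"twist":0},{"offset":[-78,55,20],"twist":0},{"offset":[-78,55,20],"twist":0},{"offset":[-78,55,20],"twist":0}]'; python3 -c "
from h import *
go(.6315,-.072,.043,1.542)"
```

```text
t: 2.42
position: [0.6294, -0.0678, 0.128]
orientation: [-3.141, -0.001, 1.544]
force: [0.4, -0.1, -0.5]
opening: 0.0226
grip_force: 0.0
off [-4.3, 2.2, 85.0] twist 0.002 rows 1.3628450699212642 0.008761715764116456
```

```bash
python3 -m pendant '[{"offset":[-4,2,0],"twist":0},{"offset":[-4,2,30],"twist":0},{"offset":[-4,2,60],"twist":0},{"offset":[-4,2,85],"twist":0},{"offset":[-4,2,85],"twist":0},{"offset":[-4,2,85],"twist":0}]';  python3 - <<'E'
from h import *
t=snap("side"); save(t,"side1.png",(270,120,430,300),3)
E
```

```text
t: 3.18
position: [0.6325, -0.0742, 0.0441]
orientation: [3.14, 0.0, 1.541]
force: [0.5, 0.1, 0.3]
opening: 0.0224
grip_force: 0.0
```

View pics/side1.png

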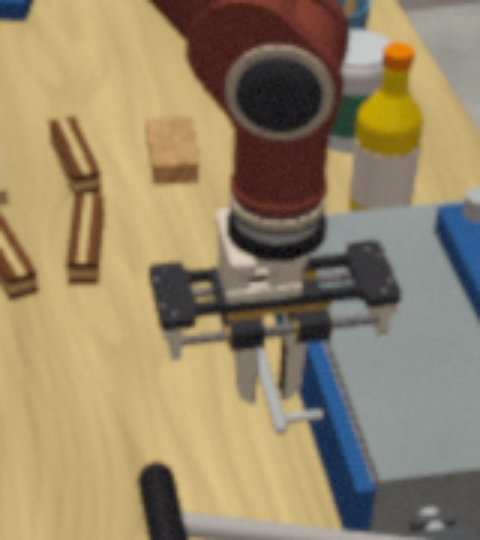

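The fingers straddle the handle bar, at about (268,365) in the crop. Next I'll close on it and pull.

```bash
python3 -m pendant '[{"offset":[0,0,0],"twist":0},{"offset":[0,0,0],"twist":0},{"offset":[0,0,0],"twist":0},{"offset":[0,-15,0],"twist":0},{"offset":[0,-40,0],"twist":0},{"offset":[0,-70,0],"twist":0},{"offset":[0,-100,0],"twist":0},{"offset":[0,-130,0],"twist":0},{"offset":[0,-160,0],"twist":0},{"offset":[0,-180,0],"twist":0},{"offset":[0,-187,0],"twist":0},{"offset":[0,-187,0],"twist":0}]' 0 30
```

```text
t: 4.72
position: [0.4452, -0.0686, 0.0438]
orientation: [3.14, -0.0, 1.541]
force: [-0.9, 0.4, 8.1]
opening: 0.0097
grip_force: 30.0
```

```bash
python3 -m pendant '[{"offset":[0,0,0],"twist":0},{"offset":[0,0,0],"twist":0},{"offset":[0,0,-30],"twist":0},{"offset":[0,0,-80],"twist":0},{"offset":[-40,20,-130],"twist":0},{"offset":[50,40,-130],"twist":0},{"offset":[110,50,-130],"twist":0},{"offset":[170,60,-130],"twist":0},{"offset":[170,60,-130],"twist":0},{"offset":[170,60,-130],"twist":0}]' 0.24; python3 - <<'E'
from h import *
s=snap("top"); save(s,"top2.png")
for S in (s,snap("side")):
    for b in blanks(S,(0.2,0.62,0.05,0.6)): print(b[:6])
    X=cloud(S)
    B=(S["color"][...,2].astype(int)-S["color"][...,0]>40)&(X[...,2]>.08)&(X[...,2]<.094)&(X[...,0]<.6)&(X[...,1]<.1)&(X[...,1]>-.25)
    p=X[B]
    if len(p): print("front",len(p),p.mean(0),p.min(0),p.max(0))
go(.517,.2035,.1,1.367)
E
```

```text
t: 5.98
position: [0.5096, 0.1019, 0.1722]
orientation: [-3.141, -0.0, 1.546]
force: [-0.0, -1.1, -0.7]
opening: 0.0221
grip_force: 0.0
(0.6113, 0.3374, 0.0276, 1.529, 91, 18)
(0.5659, 0.0606, 0.0236, -0.001, 108, 21)
(0.5242, 0.3477, 0.0281, -1.455, 113, 31)
(0.424, 0.3334, 0.0206, 1.538, 83, 48)
(0.2983, 0.4093, 0.0238, 0.826, 227, 31)
front 427 [ 0.48668329 -0.06615553  0.0875455 ] [ 0.47707104 -0.21815646  0.08006194] [0.49691808 0.08248021 0.09397414]
(0.2957, 0.4046, 0.0222, 0.828, 244, 30)
(0.5282, 0.3478, 0.0284, -1.524, 116, 29)
(0.6107, 0.3375, 0.0277, 1.57, 93, 18)
(0.4271, 0.3337, 0.0207, 1.496, 85, 44)
(0.5167, 0.2045, 0.0289, 1.359, 115, 31)
(0.434, 0.1968, 0.0281, -1.336, 118, 31)
(0.5654, 0.0636, 0.0275, -0.013, 109, 27)
front 518 [ 0.48749884 -0.09014711  0.0876114 ] [ 0.47679024 -0.22473859  0.08045157] [0.50022311 0.09028446 0.0919193 ]
off [105.9, 4.2, 72.5] twist 0.172 rows 2.054928926900645 0.9210118745746065
```

View pics/top2.png

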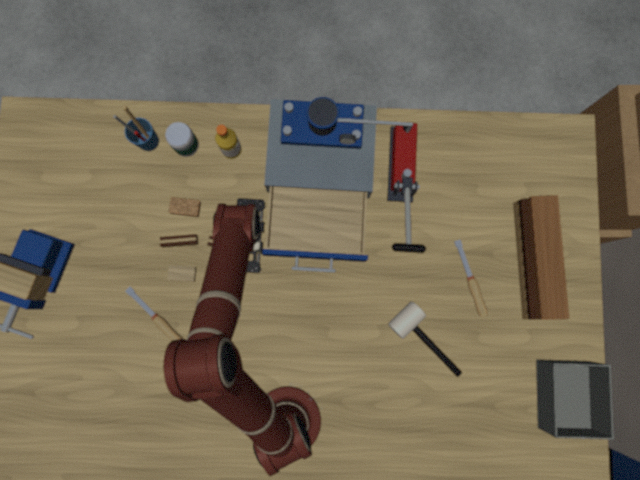

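The drawer is out, with its interior at about (268–362, 188–252). The three blanks haven't moved. Next is blank A.

```bash
python3 -m pendant '[{"offset":[60,2,20],"twist":0.1},{"offset":[106,4,60],"twist":0.18},{"offset":[106,4,72],"twist":0.18},{"offset":[106,4,72],"twist":0.18},{"offset":[106,4,72],"twist":0.18}]' 0.65; python3 -c "
from h import *
go(.517,.204,.006,1.363)"
```

```text
t: 6.7
position: [0.5182, 0.2025, 0.1021]
orientation: [3.139, 0.0, 1.356]
force: [-0.4, 0.2, 1.0]
opening: 0.0602
grip_force: 0.0
off [1.3, -1.7, 96.1] twist -0.007 rows 1.5384552353546104 0.03547941862700549
```

```bash
python3 -m pendant '[{"offset":[1,-1,40],"twist":0},{"offset":[1,-1,75],"twist":0},{"offset":[1,-1,95],"twist":0},{"offset":[1,-1,95],"twist":0},{"offset":[1,-1,95],"twist":0}]' && python3 -m pendant '[{"offset":[0,0,0],"twist":0},{"offset":[0,0,0],"twist":0},{"offset":[0,0,0],"twist":0},{"offset":[0,0,0],"twist":0},{"offset":[0,0,-40],"twist":0},{"offset":[0,0,-90],"twist":0},{"offset":[0,0,-130],"twist":0},{"offset":[0,0,-140],"twist":0},{"offset":[0,0,-140],"twist":0}]' 0 25;  python3 -c "
from h import *
go(.616,-.137,.145,1.542)"
```

```text
t: 7.32
position: [0.5176, 0.2059, 0.0075]
orientation: [3.139, -0.001, 1.359]
force: [0.8, -0.2, 0.3]
opening: 0.0605
grip_force: 0.0
t: 8.45
position: [0.5158, 0.2067, 0.1456]
orientation: [-3.141, 0.0, 1.361]
force: [-1.0, -0.8, -1.6]
opening: 0.03
grip_force: 25.0
off [-315.3, 169.5, 0.5] twist -0.181 rows 5.727802280005462 0.9671982672343897
```

```bash
python3 -m pendant '[{"offset":[-40,20,0],"twist":0},{"offset":[-90,48,0],"twist":-0.1},{"offset":[-145,78,0],"twist":-0.18},{"offset":[-200,108,0],"twist":-0.18},{"offset":[-255,137,0],"twist":-0.18},{"offset":[-295,158,0],"twist":-0.18},{"offset":[-315,169,0],"twist":-0.18},{"offset":[-315,169,0],"twist":-0.18},{"offset":[-315,169,0],"twist":-0.18},{"offset":[-315,169,0],"twist":-0.18}]';  python3 -c "
from h import *
go(.616,-.137,.031,1.542)"
```

```text
t: 9.7
position: [0.6159, -0.1335, 0.1457]
orientation: [-3.141, -0.002, 1.545]
force: [0.6, 0.0, -0.6]
opening: 0.0298
grip_force: 25.0
off [-3.7, 0.3, 114.7] twist 0.003 rows 1.8365839673198812 0.01513330749756921
```

```bash
python3 -m pendant '[{"offset":[-3,0,40],"twist":0},{"offset":[-3,0,80],"twist":0},{"offset":[-3,0,105],"twist":0},{"offset":[-3,0,113],"twist":0},{"offset":[-3,0,115],"twist":0},{"offset":[-3,0,115],"twist":0},{"offset":[-3,0,115],"twist":0}]' && python3 -m pendant '[{"offset":[0,0,0],"twist":0},{"offset":[0,0,0],"twist":0},{"offset":[0,0,0],"twist":0},{"offset":[0,0,-30],"twist":0},{"offset":[0,0,-80],"twist":0},{"offset":[40,0,-120],"twist":0},{"offset":[100,-50,-120],"twist":0},{"offset":[150,-100,-120],"twist":0},{"offset":[200,-130,-120],"twist":0},{"offset":[200,-130,-120],"twist":0}]' 0.45;  python3 - <<'E'
from h import *
s=snap("top"); t=snap("side")
for S in (s,t):
    for b in blanks(S,(0.2,0.62,0.1,0.6)): print(b[:6])
    print("tray",[b[:6] for b in blanks(S,(0.51,0.68,-.2,0.05),(.035,.06))])
go(.434,.1965,.1,1.81)
E
```

```text
t: 10.58
position: [0.6165, -0.1399, 0.0321]
orientation: [3.139, 0.0, 1.541]
force: [0.2, 0.4, -1.4]
opening: 0.0298
grip_force: 25.0
t: 11.82
position: [0.4891, 0.0683, 0.1509]
orientation: [-3.139, -0.002, 1.547]
force: [-0.2, -0.3, 0.1]
opening: 0.042
grip_force: 0.0
(0.6123, 0.3364, 0.0276, 1.509, 88, 19)
(0.5244, 0.3471, 0.0277, -1.453, 113, 31)
(0.4239, 0.3328, 0.0205, 1.53, 82, 47)
(0.4251, 0.2274, 0.0289, -1.299, 43, 30)
(0.2991, 0.4074, 0.0243, 0.808, 229, 32)
tray [(0.6156, -0.1435, 0.0505, 1.519, 110, 33)]
(0.296, 0.4037, 0.0225, 0.815, 241, 35)
(0.6142, 0.3348, 0.0282, 1.478, 85, 19)
(0.5263, 0.3372, 0.028, -1.463, 94, 30)
(0.4272, 0.3334, 0.0209, 1.491, 94, 44)
(0.434, 0.1963, 0.0282, -1.328, 118, 31)
tray [(0.617, -0.1354, 0.0503, 1.544, 100, 31)]
off [128.0, -59.5, 51.3] twist -0.264 rows 2.4033614095351825 1.4109560463728081
```

```bash
python3 -m pendant '[{"offset":[60,-28,10],"twist":-0.1},{"offset":[110,-50,40],"twist":-0.26},{"offset":[128,-59,51],"twist":-0.265},{"offset":[128,-59,51],"twist":-0.265},{"offset":[128,-59,51],"twist":-0.265},{"offset":[128,-59,51],"twist":-0.265}]' 0.65; python3 -c "
from h import *
go(.434,.1962,.0065,1.815)"
```

```text
t: 12.68
position: [0.4384, 0.1919, 0.1007]
orientation: [3.14, 0.001, 1.802]
force: [-0.2, -0.6, 0.5]
opening: 0.0608
grip_force: 0.0
off [5.3, -3.5, 94.2] twist -0.013 rows 1.510180039622069 0.0702413273812742
```

```bash
python3 -m pendant '[{"offset":[3,-3,40],"twist":-0.01},{"offset":[3,-3,75],"twist":-0.01},{"offset":[3,-3,94],"twist":-0.01},{"offset":[3,-3,94],"twist":-0.01},{"offset":[3,-3,94],"twist":-0.01}]' && python3 -m pendant '[{"offset":[0,0,0],"twist":0},{"offset":[0,0,0],"twist":0},{"offset":[0,0,0],"twist":0},{"offset":[0,0,0],"twist":0},{"offset":[0,0,-40],"twist":0},{"offset":[0,0,-90],"twist":0},{"offset":[0,0,-130],"twist":0},{"offset":[0,0,-140],"twist":0},{"offset":[0,0,-140],"twist":0}]' 0 25;  python3 -c "
from h import *
go(.619,-.005,.145,1.542)"
```

```text
t: 13.3
position: [0.4341, 0.1956, 0.0068]
orientation: [3.14, 0.0, 1.815]
force: [-0.4, -0.3, -0.9]
opening: 0.0611
grip_force: 0.0
t: 14.42
position: [0.4327, 0.1961, 0.1458]
orientation: [-3.141, -0.0, 1.816]
force: [0.1, -0.7, -0.4]
opening: 0.0298
grip_force: 25.0
off [-240.3, 131.9, 0.7] twist 0.274 rows 4.385409005050367 1.4661690252542927
```

```bash
python3 -m pendant '[{"offset":[-40,22,0],"twist":0.1},{"offset":[-90,50,0],"twist":0.2},{"offset":[-145,80,0],"twist":0.274},{"offset":[-195,107,0],"twist":0.274},{"offset":[-225,123,0],"twist":0.274},{"offset":[-240,132,0],"twist":0.274},{"offset":[-240,132,0],"twist":0.274},{"offset":[-240,132,0],"twist":0.274},{"offset":[-240,132,0],"twist":0.274}]';  python3 -c "
from h import *
go(.619,-.005,.031,1.542)"
```

```text
t: 15.55
position: [0.6185, -0.0027, 0.1459]
orientation: [-3.141, -0.001, 1.544]
force: [-0.7, -0.2, -1.4]
opening: 0.0297
grip_force: 25.0
off [-2.4, 0.6, 114.9] twist 0.002 rows 1.8384838671780122 0.012926584985379064
```

```bash
python3 -m pendant '[{"offset":[-1,0,40],"twist":0},{"offset":[-1,0,80],"twist":0},{"offset":[-1,0,105],"twist":0},{"offset":[-1,0,113],"twist":0},{"offset":[-1,0,115],"twist":0},{"offset":[-1,0,115],"twist":0},{"offset":[-1,0,115],"twist":0}]' && python3 -m pendant '[{"offset":[0,0,0],"twist":0},{"offset":[0,0,0],"twist":0},{"offset":[0,0,0],"twist":0},{"offset":[0,0,-30],"twist":0},{"offset":[0,0,-80],"twist":0},{"offset":[50,-20,-120],"twist":0},{"offset":[110,-50,-120],"twist":0},{"offset":[170,-70,-120],"twist":0},{"offset":[220,-80,-120],"twist":0},{"offset":[220,-80,-120],"twist":0}]' 0.45;  python3 - <<'E'
from h import *
s=snap("top"); t=snap("side")
for S in (s,t):
    for b in blanks(S,(0.2,0.62,0.1,0.6)): print(b[:6])
    print("tray",[b[:6] for b in blanks(S,(0.51,0.68,-.2,0.055),(.035,.06))])
go(.5247,.348,.1,1.68)
E
```

```text
t: 16.42
position: [0.6201, -0.0058, 0.0322]
orientation: [3.139, -0.0, 1.542]
force: [0.1, -0.0, -1.0]
opening: 0.0298
grip_force: 25.0
t: 17.68
position: [0.5431, 0.2246, 0.1504]
orientation: [-3.139, -0.004, 1.554]
force: [-0.8, -1.2, -0.9]
opening: 0.0418
grip_force: 0.0
(0.3403, 0.4592, 0.0183, 0.788, 96, 21)
tray [(0.6203, -0.0071, 0.0507, 1.549, 109, 32), (0.6161, -0.144, 0.0507, 1.541, 111, 31)]
(0.2949, 0.4046, 0.0227, 0.834, 242, 30)
(0.5249, 0.349, 0.0287, -1.465, 118, 32)
(0.6106, 0.3365, 0.028, 1.565, 93, 19)
(0.427, 0.3345, 0.021, 1.499, 86, 44)
tray [(0.6207, -0.0049, 0.0502, 1.541, 115, 31), (0.6169, -0.1348, 0.0503, 1.536, 101, 31)]
off [130.7, -24.4, 50.8] twist -0.137 rows 2.277695146722538 0.7302808259923743
```

```bash
python3 -m pendant '[{"offset":[60,-11,10],"twist":-0.06},{"offset":[110,-20,40],"twist":-0.13},{"offset":[128,-24,51],"twist":-0.13},{"offset":[128,-24,51],"twist":-0.13},{"offset":[128,-24,51],"twist":-0.13},{"offset":[128,-24,51],"twist":-0.13}]' 0.6; python3 -c "
from h import *
go(.5248,.3485,.0065,1.675)"
```

```text
t: 18.52
position: [0.5272, 0.3425, 0.1012]
orientation: [3.139, 0.001, 1.668]
force: [-0.2, -0.6, 0.1]
opening: 0.0557
grip_force: 0.0
off [6.3, -2.0, 94.7] twist -0.007 rows 1.518866761864416 0.039798422985715357
```

```bash
python3 -m pendant '[{"offset":[4,-1,40],"twist":-0.007},{"offset":[4,-1,75],"twist":-0.007},{"offset":[4,-1,94],"twist":-0.007},{"offset":[4,-1,94],"twist":-0.007},{"offset":[4,-1,94],"twist":-0.007}]' && python3 -m pendant '[{"offset":[0,0,0],"twist":0},{"offset":[0,0,0],"twist":0},{"offset":[0,0,0],"twist":0},{"offset":[0,0,0],"twist":0},{"offset":[0,0,-40],"twist":0},{"offset":[0,0,-90],"twist":0},{"offset":[0,0,-130],"twist":0},{"offset":[0,0,-140],"twist":0},{"offset":[0,0,-140],"twist":0}]' 0 25;  python3 -c "
from h import *
go(.551,-.070,.145,1.542)"
```

```text
t: 19.15
position: [0.5254, 0.3491, 0.0074]
orientation: [3.139, -0.001, 1.678]
force: [-0.1, -0.6, 0.1]
opening: 0.0557
grip_force: 0.0
t: 20.27
position: [0.5236, 0.3489, 0.1455]
orientation: [-3.141, 0.0, 1.679]
force: [-0.7, 0.2, -1.5]
opening: 0.0297
grip_force: 25.0
off [-419.4, -18.0, 0.6] twist 0.137 rows 6.7165704474841785 0.7323730962842228
```

```bash
python3 -m pendant '[{"offset":[-35,-1,0],"twist":0.03},{"offset":[-85,-3,0],"twist":0.08},{"offset":[-140,-6,0],"twist":0.137},{"offset":[-200,-8,0],"twist":0.137},{"offset":[-260,-11,0],"twist":0.137},{"offset":[-315,-13,0],"twist":0.137},{"offset":[-365,-16,0],"twist":0.137},{"offset":[-400,-17,0],"twist":0.137},{"offset":[-419,-18,0],"twist":0.137},{"offset":[-419,-18,0],"twist":0.137},{"offset":[-419,-18,0],"twist":0.137},{"offset":[-419,-18,0],"twist":0.137}]';  python3 -c "
from h import *
go(.551,-.07,.031,1.542)"
```

```text
t: 21.78
position: [0.5514, -0.0672, 0.1457]
orientation: [-3.141, -0.001, 1.545]
force: [-0.5, 0.3, -2.2]
opening: 0.0297
grip_force: 25.0
off [-2.9, -0.2, 114.7] twist 0.003 rows 1.8355223282366666 0.017272277968195842
```

```bash
python3 -m pendant '[{"offset":[-1,0,40],"twist":0},{"offset":[-1,0,80],"twist":0},{"offset":[-1,0,105],"twist":0},{"offset":[-1,0,113],"twist":0},{"offset":[-1,0,115],"twist":0},{"offset":[-1,0,115],"twist":0},{"offset":[-1,0,115],"twist":0}]' && python3 -m pendant '[{"offset":[0,0,0],"twist":0},{"offset":[0,0,0],"twist":0},{"offset":[0,0,0],"twist":0},{"offset":[0,0,-30],"twist":0},{"offset":[0,0,-80],"twist":0},{"offset":[50,-10,-120],"twist":0},{"offset":[110,-20,-120],"twist":0},{"offset":[170,-30,-120],"twist":0},{"offset":[220,-40,-120],"twist":0},{"offset":[260,-40,-120],"twist":0},{"offset":[260,-40,-120],"twist":0}]' 0.45;  python3 - <<'E'
from h import *
s=snap("top"); t=snap("side"); save(s,"top3.png")
for S in (s,t):
    for b in blanks(S,(0.2,0.62,0.1,0.6)): print(b[:6])
    print("tray",[b[:6] for b in blanks(S,(0.51,0.68,-.2,0.055),(.035,.06))])
    X=cloud(S)
    B=(S["color"][...,2].astype(int)-S["color"][...,0]>40)&(X[...,2]>.08)&(X[...,2]<.094)&(X[...,0]<.6)&(X[...,1]<.1)&(X[...,1]>-.25)
    p=X[B]; print("front",len(p),p.mean(0))
    p=X[(X[...,2]>.05)&(X[...,2]<.075)&(X[...,1]<.0)&(X[...,1]>-.14)&(X[...,0]<.462)&(X[...,0]>.42)]; print("bar",len(p),p.mean(0))
go(.445,-.067,.14,1.542)
E
```

```text
t: 22.65
position: [0.552, -0.0706, 0.032]
orientation: [3.14, 0.0, 1.542]
force: [-0.1, -0.6, -0.4]
opening: 0.0301
grip_force: 25.0
t: 24.02
position: [0.5179, 0.1953, 0.1505]
orientation: [-3.141, -0.002, 1.55]
force: [-0.2, -0.1, 0.1]
opening: 0.0421
grip_force: 0.0
(0.3289, 0.4432, 0.0192, 0.81, 133, 24)
tray [(0.6202, -0.0069, 0.0505, 1.541, 109, 32), (0.616, -0.1437, 0.0505, 1.558, 110, 32), (0.5521, -0.0715, 0.0505, 1.541, 110, 32)]
front 441 [ 0.48673043 -0.06546017  0.0876734 ]
bar 176 [ 0.44637819 -0.06886281  0.06668409]
(0.2957, 0.4062, 0.0227, 0.819, 243, 33)
(0.613, 0.3367, 0.0279, 1.489, 94, 17)
(0.427, 0.3362, 0.0206, 1.503, 90, 44)
tray [(0.6207, -0.0045, 0.0505, 1.539, 116, 31), (0.5523, -0.0696, 0.0503, 1.551, 116, 31), (0.6167, -0.1355, 0.0504, 1.538, 100, 31)]
front 512 [ 0.48737633 -0.09088475  0.08785863]
bar 199 [ 0.44738044 -0.07158211  0.06614387]
off [-258.9, -66.3, 11.1] twist 0.0 rows 4.279937845140769 0.0005413409317543775
```

View pics/top3.png

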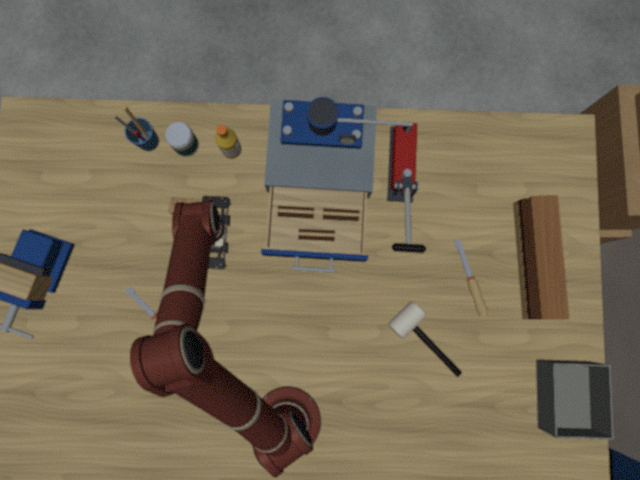

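All three blanks lie flat in the drawer at (296,212), (340,214) and (317,235), and none remain on the bench. Next I'll take the handle again and push the drawer shut.

```bash
python3 -m pendant '[{"offset":[-50,-12,0],"twist":0},{"offset":[-110,-28,0],"twist":0},{"offset":[-170,-43,0],"twist":0},{"offset":[-225,-58,0],"twist":0},{"offset":[-255,-66,5],"twist":0},{"offset":[-259,-66,10],"twist":0},{"offset":[-259,-66,10],"twist":0},{"offset":[-259,-66,10],"twist":0}]' 0.24; python3 -c "
from h import *
go(.4455,-.068,.043,1.542)"
```

```text
t: 25.12
position: [0.4458, -0.0653, 0.1409]
orientation: [-3.142, -0.0, 1.544]
force: [-0.7, 0.3, 0.6]
opening: 0.0222
grip_force: 0.0
off [-2.8, -0.2, 97.9] twist 0.002 rows 1.566850023433036 0.010517888630098348
```

```bash
python3 -m pendant '[{"offset":[-1,0,35],"twist":0},{"offset":[-1,0,70],"twist":0},{"offset":[-1,0,97],"twist":0},{"offset":[-1,0,97],"twist":0},{"offset":[-1,0,97],"twist":0}]' && python3 -m pendant '[{"offset":[0,0,0],"twist":0},{"offset":[0,0,0],"twist":0},{"offset":[0,0,0],"twist":0},{"offset":[0,6,0],"twist":0},{"offset":[0,16,0],"twist":0},{"offset":[0,30,0],"twist":0},{"offset":[0,46,0],"twist":0},{"offset":[0,62,0],"twist":0},{"offset":[0,78,0],"twist":0},{"offset":[0,94,0],"twist":0},{"offset":[0,104,0],"twist":0},{"offset":[0,108,0],"twist":0}]' 0 30
```

```text
t: 25.75
position: [0.4462, -0.067, 0.0446]
orientation: [3.14, 0.0, 1.543]
force: [0.2, 0.2, 0.7]
opening: 0.0226
grip_force: 0.0
t: 27.25
position: [0.5544, -0.0706, 0.0449]
orientation: [3.14, -0.0, 1.542]
force: [-0.9, 0.4, 7.0]
opening: 0.0096
grip_force: 30.0
```

```bash
python3 -m pendant '[{"offset":[0,6,0],"twist":0},{"offset":[0,16,0],"twist":0},{"offset":[0,30,0],"twist":0},{"offset":[0,46,0],"twist":0},{"offset":[0,60,0],"twist":0},{"offset":[0,70,0],"twist":0},{"offset":[0,76,0],"twist":0},{"offset":[0,80,0],"twist":0},{"offset":[0,82,0],"twist":0},{"offset":[0,82,0],"twist":0},{"offset":[0,82,0],"twist":0}]'
```

```text
t: 28.62
position: [0.6316, -0.0729, 0.0449]
orientation: [-3.134, -0.001, 1.541]
force: [-7.2, 1.4, 11.3]
opening: 0.0102
grip_force: 30.0
```

```bash
python3 -m pendant '[{"offset":[0,1,0],"twist":0},{"offset":[0,2,0],"twist":0},{"offset":[0,2,0],"twist":0},{"offset":[0,2,0],"twist":0}]' && python3 -m pendant '[{"offset":[0,-4,0],"twist":0},{"offset":[0,-4,0],"twist":0},{"offset":[0,-5,0],"twist":0},{"offset":[0,-5,-35],"twist":0},{"offset":[0,-5,-85],"twist":0},{"offset":[0,-5,-130],"twist":0},{"offset":[0,-40,-175],"twist":0},{"offset":[0,-60,-195],"twist":0},{"offset":[0,-60,-195],"twist":0}]' 0.24; python3 - <<'E'
from h import *
for S in (snap("top"),snap("side")):
    X=cloud(S)
    B=(S["color"][...,2].astype(int)-S["color"][...,0]>40)&(X[...,2]>.08)&(X[...,2]<.094)&(X[...,0]<.72)&(X[...,0]>.5)&(X[...,1]<.1)&(X[...,1]>-.25)
    p=X[B]; print("front",len(p),p.mean(0))
    c=S["color"].astype(int).sum(-1); p=X[(c<130)&(X[...,2]>.17)&(X[...,2]<.23)&(X[...,1]<-.25)&(X[...,1]>-.4)&(X[...,0]<.53)&(X[...,0]>.47)]; print("grip",p.mean(0),p.max(0))
go(.505,-.323,.23,1.542)
E
```

```text
t: 29.12
position: [0.6316, -0.0729, 0.0449]
orientation: [-3.13, -0.002, 1.541]
force: [-10.7, 1.2, 14.0]
opening: 0.0099
grip_force: 30.0
t: 30.25
position: [0.5776, -0.0717, 0.241]
orientation: [3.138, 0.0, 1.541]
force: [0.6, -0.3, -0.8]
opening: 0.0224
grip_force: 0.0
front 260 [ 0.67311599 -0.07459333  0.08779213]
grip [ 0.50092175 -0.31986478  0.20989794] [ 0.51065902 -0.2789572   0.22080172]
front 580 [ 0.67279204 -0.09312017  0.08726576]
grip [ 0.5008244  -0.33152103  0.20807356] [ 0.5117399  -0.28759717  0.21371809]
off [-254.1, -65.4, 8.2] twist 0.0 rows 4.2005025101949425 0.0019710782975391767
```

The drawer front is back at its starting position, so the drawer is shut. Next I'll close the fingers above the lever grip.

```bash
python3 -m pendant '[{"offset":[-50,-15,0],"twist":0},{"offset":[-110,-33,0],"twist":0},{"offset":[-170,-50,0],"twist":0},{"offset":[-220,-66,0],"twist":0},{"offset":[-245,-73,0],"twist":0},{"offset":[-253,-75,5],"twist":0},{"offset":[-253,-75,5],"twist":0},{"offset":[-253,-75,5],"twist":0}]' 0 ; python3 -c "
from h import *
go(.496,-.322,.215,1.542)"
```

```text
t: 31.35
position: [0.4962, -0.3199, 0.2332]
orientation: [-3.141, -0.002, 1.545]
force: [-0.5, 0.0, -0.3]
opening: 0.0004
grip_force: 0.0
off [-2.2, -0.1, 18.2] twist 0.003 rows 0.293302795393672 0.016880263186723025
```

```bash
python3 -m pendant '[{"offset":[-2,0,15],"twist":0},{"offset":[-2,0,30],"twist":0},{"offset":[-2,0,50],"twist":0},{"offset":[-2,0,75],"twist":0},{"offset":[-2,0,100],"twist":0},{"offset":[-2,0,120],"twist":0},{"offset":[-2,0,135],"twist":0},{"offset":[-2,0,145],"twist":0},{"offset":[-2,0,150],"twist":0},{"offset":[-2,0,150],"twist":0},{"offset":[-2,0,150],"twist":0}]'; python3 - <<'E'
from h import *
t=snap("side"); save(t,"side4.png",(250,150,530,360),2.5)
X=cloud(t); c=t["color"].astype(int).sum(-1)
p=X[(c<130)&(X[...,2]>.04)&(X[...,2]<.1)&(X[...,1]<-.25)&(X[...,1]>-.4)&(X[...,0]<.53)&(X[...,0]>.46)]; print("grip",len(p),p.mean(0),p.max(0))
E
```

```text
t: 32.72
position: [0.4969, -0.3244, 0.0854]
orientation: [3.137, 0.002, 1.542]
force: [0.6, 0.9, 10.7]
opening: 0.0005
grip_force: 5.1
grip 105 [ 0.49672831 -0.3552239   0.08142198] [ 0.50620292 -0.33578709  0.08718168]
```

View pics/side4.png

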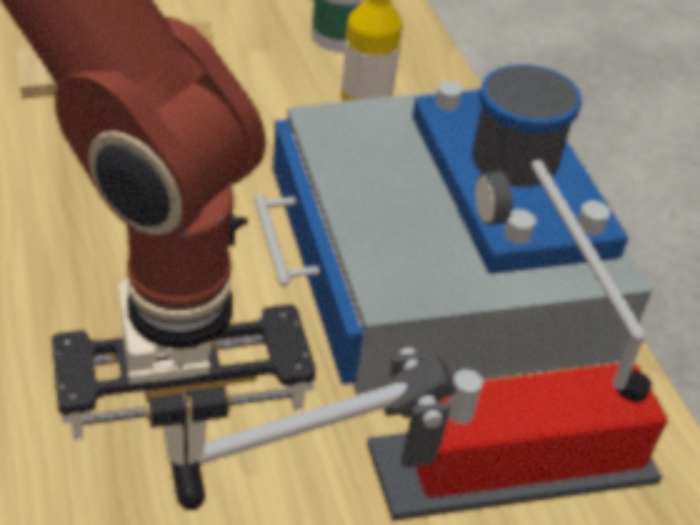

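The closed fingers press the T-grip (187,480 in the crop) to the bottom, at about 0.64 rad. Next come the return and the other two strokes.

```bash
python3 -m pendant '[{"offset":[0,0,-25],"twist":0},{"offset":[0,0,-55],"twist":0},{"offset":[0,0,-90],"twist":0},{"offset":[0,0,-120],"twist":0},{"offset":[0,0,-142],"twist":0},{"offset":[0,0,-148],"twist":0},{"offset":[0,0,-148],"twist":0},{"offset":[0,0,-148],"twist":0},{"offset":[0,0,-148],"twist":0}]'; python3 - <<'E'
from h import *
X=(t:=snap("side")) and cloud(t); c=t["color"].astype(int).sum(-1)
p=X[(c<130)&(X[...,2]>.04)&(X[...,2]<.23)&(X[...,1]<-.335)&(X[...,1]>-.4)&(X[...,0]<.53)&(X[...,0]>.46)]; print("grip",len(p),p.mean(0),p.max(0))
go(.496,-.322,.085,1.542)
E
```

```text
t: 33.9
position: [0.4946, -0.3237, 0.2309]
orientation: [-3.14, -0.001, 1.542]
force: [0.6, -0.3, 0.1]
opening: 0.0004
grip_force: 0.0
grip 149 [ 0.50071256 -0.35475667  0.20662444] [ 0.51141611 -0.335302    0.21182356]
off [1.7, 1.5, 146.1] twist -0.0 rows 2.3377128456906364 0.0009861613412554754
```

```bash
python3 -m pendant '[{"offset":[1,1,25],"twist":0},{"offset":[1,1,50],"twist":0},{"offset":[1,1,75],"twist":0},{"offset":[1,1,100],"twist":0},{"offset":[1,1,120],"twist":0},{"offset":[1,1,135],"twist":0},{"offset":[1,1,144],"twist":0},{"offset":[1,1,149],"twist":0},{"offset":[1,1,149],"twist":0},{"offset":[1,1,149],"twist":0},{"offset":[1,1,149],"twist":0}]' && python3 -m pendant '[{"offset":[0,0,-25],"twist":0},{"offset":[0,0,-55],"twist":0},{"offset":[0,0,-90],"twist":0},{"offset":[0,0,-120],"twist":0},{"offset":[0,0,-142],"twist":0},{"offset":[0,0,-149],"twist":0},{"offset":[0,0,-149],"twist":0},{"offset":[0,0,-149],"twist":0},{"offset":[0,0,-149],"twist":0}]' && python3 -c "
from h import *
go(.496,-.322,.085,1.542)"
```

```text
t: 35.33
position: [0.4981, -0.324, 0.0852]
orientation: [3.137, 0.002, 1.542]
force: [1.0, 1.9, 10.4]
opening: 0.0004
grip_force: 5.2
t: 36.45
position: [0.4956, -0.3227, 0.2309]
orientation: [-3.14, -0.001, 1.542]
force: [-0.3, 0.2, 0.4]
opening: 0.0007
grip_force: 0.0
off [0.6, 0.7, 145.9] twist -0.0 rows 2.3344421123444743 0.0014149238585499091
```

```bash
python3 -m pendant '[{"offset":[0,0,25],"twist":0},{"offset":[0,0,50],"twist":0},{"offset":[0,0,75],"twist":0},{"offset":[0,0,100],"twist":0},{"offset":[0,0,120],"twist":0},{"offset":[0,0,135],"twist":0},{"offset":[0,0,144],"twist":0},{"offset":[0,0,149],"twist":0},{"offset":[0,0,149],"twist":0},{"offset":[0,0,149],"twist":0},{"offset":[0,0,149],"twist":0}]' && python3 -m pendant '[{"offset":[0,0,-25],"twist":0},{"offset":[0,0,-55],"twist":0},{"offset":[0,0,-90],"twist":0},{"offset":[0,0,-120],"twist":0},{"offset":[0,0,-145],"twist":0},{"offset":[0,0,-170],"twist":0},{"offset":[0,0,-185],"twist":0},{"offset":[0,0,-185],"twist":0},{"offset":[0,0,-185],"twist":0},{"offset":[0,0,-185],"twist":0}]' && python3 - <<'E'
from h import *
for S in (snap("top"),snap("side")):
    X=cloud(S)
    B=(S["color"][...,2].astype(int)-S["color"][...,0]>40)&(X[...,2]>.08)&(X[...,2]<.094)&(X[...,0]<.72)&(X[...,0]>.5)&(X[...,1]<.1)&(X[...,1]>-.25)
    p=X[B]; print("front",len(p),p.mean(0))
    c=S["color"].astype(int).sum(-1); p=X[(c<130)&(X[...,2]>.04)&(X[...,2]<.225)&(X[...,1]<-.335)&(X[...,1]>-.4)&(X[...,0]<.53)&(X[...,0]>.47)]; print("grip",len(p),p.mean(0) if len(p) else 0)
save(S,"side5.png")
E
```

```text
t: 37.83
position: [0.498, -0.3239, 0.085]
orientation: [3.137, 0.002, 1.542]
force: [0.6, 0.9, 10.0]
opening: 0.0006
grip_force: 5.2
t: 39.08
position: [0.4956, -0.3226, 0.2668]
orientation: [-3.139, -0.001, 1.542]
force: [-0.8, 1.1, -0.4]
opening: 0.0005
grip_force: 0.0
front 484 [ 0.67327162 -0.07185622  0.08760938]
grip 0 0
front 303 [ 0.67076515 -0.16717589  0.08722726]
grip 150 [ 0.5005855  -0.35479749  0.20663923]
```

View pics/side5.png

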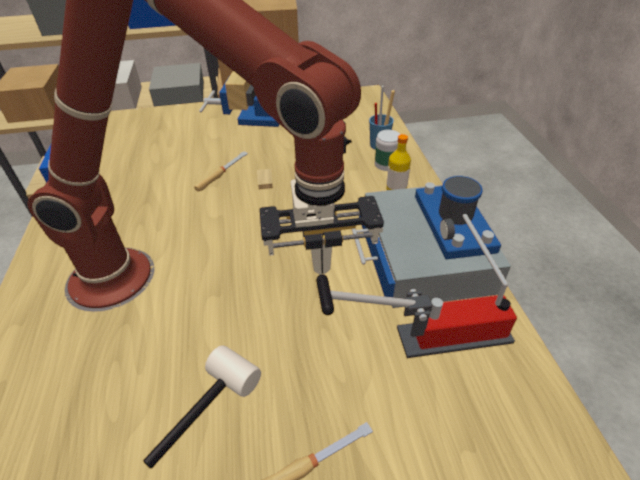

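The lever is up, with its grip at (324,294). The drawer is shut and the gripper hangs clear above the grip at (321,255).

```bash
python3 -c "
from h import *
print(r.sign_off())"
```

```text
the job is handed in; nothing more can be done
None
```

I laid all three blanks on the bench flat in the drawer, pushed it shut, pumped the lever three full strokes and handed the job in; `sign_off` returned no verdict, so I don't know how it was judged.

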